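# Roll a mailing tube into its V-shaped rest

### The job

With the fingertips or the outside of the fingers, roll the cardboard mailing tube away from the robot across the desk, over the low ramp of the dark metal tube rest and into its V-shaped groove, then nudge it endways if need be, so that it lies still along the groove, centred, sticking out equally at both ends. Push gently and let it roll: do not pinch, lift or carry it, and do not move the other things on the desk.

Things in the scene. Friction and masses are not known exactly. Their poses are not given: they have to be found in the camera images.
- tube: loose brown cardboard mailing tube, white paper band round its middle, white end caps: 50 mm diameter, 240 mm long, about 0.2 kg. Origin on its axis at mid length, 25 mm above the desk at the start; y runs along the tube, x and z turn as it rolls. It rolls easily and soon stops when no longer pushed. Starts 140-155 mm short of the groove, up to 0.25 rad askew, 20 mm off its middle
- tube_rest: dark steel tube rest fixed to the desk, 150 mm long along its y, the direction of the groove. Origin at desk level under the groove's bottom line, at mid length; x points away from the robot, square to the groove, so the tube comes from -x. The V groove's flanks slope 30 degrees, its bottom is 2 mm above the desk. A tube seated in it has its axis at x = 0, 31 mm above the desk, and can be slid along it with about 1 N
- rest_crest (a point): middle of the crest between ramp and groove, 12 mm above the desk, at x = -17 mm of the tube rest. The plain ramp rises to it from desk level at x = -74 mm. The tube must be rolled over this crest and drops about 6 mm behind it
- rest_stop (a point): middle of the top edge of the upright stop plate behind the groove, 50 mm above the desk, at x = 34 mm of the tube rest; the plate is 8 mm thick and as long as the rest; a seated tube is 5 mm clear of it. Behind it a low screw flange runs to x = 62 mm
- glue_bottle: small upright white glue bottle with a black nozzle, 35 mm diameter, 112 mm high, beside the path; origin under its middle; leave alone
- tape_roll: roll of tan sticky tape lying flat, about 102 mm diameter, 25 mm high, on the other side of the path; origin under its middle; leave alone
- label_roll: roll of white labels standing on its end, 72 mm diameter, 40 mm high, behind the left end of the tube rest; origin under its middle; leave alone
- tape_measure: yellow tape measure, 31 x 78 x 54 mm, behind the right end of the tube rest; origin under its middle; leave alone
- mouse: black computer mouse, 114 x 62 x 46 mm, to the left; origin under its middle; leave alone

How it is judged:
On the way, in this order (a step that is already met when the one before it is completed fails the run):
1. the tube has rolled at least a fifth of a turn along the desk, still short of the ramp's crest (angle between tube's own z axis and vertical above 1.2 rad and x of tube in the frame of tube_rest below -0.03 m), for 0.02 s.
2. the tube has dropped into the V groove (x of tube in the frame of tube_rest between -0.006 and 0.006 m and height (world z) of tube below 0.035 m and angle between the y axis of tube and the y axis of tube_rest, either way round below 0.06 rad), for 0.2 s.
At the end, for the whole second after the job is handed in: the tube lies at rest in the groove: axis within 6 mm of the groove's line and within 0.06 rad of its direction, not more than 35 mm above the desk, its middle within 15 mm of the rest's middle along the groove, so that it sticks out equally at both ends (all of step 2 and y of tube in the frame of tube_rest between -0.015 and 0.015 m and height (world z) of tube above 0.027 m and linear speed of tube below 0.01 m/s and angular speed of tube below 0.2 rad/s); the robot touches nothing.
It fails at once if the tube is lifted: its middle is more than 55 mm above the desk (rolling over the crest needs 37 mm) (height (world z) of tube above 0.055 m).
It fails at once if the tube is tipped up by one end by more than 0.25 rad (angle between tube's own y axis and vertical below 1.32 rad).
It fails at once if the tube is pinched or pressed with more than 30 N (contact force between the fingers and tube above 30 N).
It fails at once if another thing on the desk is moved by more than 20 mm (distance of any of glue_bottle, tape_roll, label_roll, tape_measure, mouse from where it was at the start of the episode above 0.02 m).
It also fails if it takes over 58 s, if anything falls off the work surface, if the arm or the gripper's body presses on something with over 40 N, if the wrist force passes 120 N, or if a joint passes its speed limit or range.

### The arm

A 7-joint arm with a two-finger parallel gripper is mounted at the origin on a cart in front of the work surface, level with it; the furniture and walls round the work are solid. World frame = base frame: x ahead of the robot, y to its left, z up, the work surface at z = 0. Lengths are in m, angles in rad, forces in N, time in s.
With the tool pointing down it reaches from about 0.425 to 0.925 m from the base axis. Payload 6.8 kg.
Tool frame: the origin (TCP) lies between the finger pads; the fingertips stand 11 mm ahead of it and the grasp point (between the pads) lies 8 mm behind it; z points along the fingers, y is the line along which they close (so a half turn about z gives the same grasp; the last joint's range is limited). The gripper opens to 85 mm and grips with 20 to 120 N. Pads are 22 mm wide; open, the fingers measure 114 mm over their backs; the gripper's body (76 mm by 85 mm) begins 54 mm behind the grasp point. The pads swing forward as they close: fully open they stand 13 mm farther back than shut.
Start: joints at [1.216, 0.477, 0.022, 1.555, -0.011, 1.109, -0.083], TCP at [0.165, -0.655, 0.217] pointing down, gripper open.
Joint ranges: [-2.96, 2.96], [-0.34, 2.1], [-1.41, 1.46], [0.24, 2.44], [-1.37, 4.51], [0.17, 1.92], [-2.96, 2.96]. Speed limits (rad/s): [2.39, 2.39, 3.14, 3.14, 3.14, 3.14, 3.14].

### API

Orientations are given as a rotation vector (axis times angle).
In Python, from bench import r gives the robot as it stands.
- The arm moves only by the tool send_rows, never from a script. Its argument "deltas" is a list of rows, each an object of numbers: "dx", "dy", "dz": the shift along the world's x, y, z in mm; "rx", "ry", "rz": the turn, a rotation vector about the world's x, y, z in degrees. A call has 1 to 5 rows; each row is the pose to reach, as a shift and turn from the pose commanded when the call began; what a row does not reach only later rows make up. A row lasts 1/12 s, in which the tool goes at most 41.7 mm and 7.16 degrees, less where a joint would pass 70% of its speed; a pose out of reach is approached as far as the arm can. A call with a gripper value outside its range is refused whole. "jaw" is the finger opening in mm, from 0 to 85.4, set as the call begins (left out, the last holds). The fingers move at their own pace and stop on an object; "newtons" is the grip in N (left out, the last holds). Time passes only in rows, so rows that repeat a pose let the fingers close. It gives the time, the measured TCP pose, the force, the opening and the grip force at its end, in the units of the state.
- r.get_obs(): the state, without advancing time (a new reading comes with each control period).
- r.grab_frame(name): name is "scene" or "top"; returns a dict with "frame" (384x512x3 uint8, blue, green, red), "z_map" (384x512 float32, m along the optical axis (not along the pixel's ray), 0 where there is no reading), "vertical_fov" (degrees; the focal length in pixels is half the picture's height over the tangent of half this angle, whatever the lens; pixels are square), "cx", "cy" (the principal point, pixels), "distortion" ([k1, k2, p1, p2, k3] as OpenCV has them; the pictures are not rectified), "xyz" and "orientation" of the camera in the world. Camera axes: x right, y down, z forward; pixel columns grow to the right and rows downward; lengths in m; the calibration is good to about 2 mm. A picture is of the moment at which its call begins.
- r.hand_in(): hands the job in; it is judged then, once.
The state is a dict: "clock": time; "joints": joint angles; "qvel": joint speeds; "tau": joint torques, N m; "tcp_pos": TCP position; "orientation": TCP orientation; "contact_force": force on the tool from outside, world axes, zero at the start; "moment": the same for the moment, N m; "grip_width": finger opening in m; "gripper_force": force on a finger pad.
Only numpy, scipy, OpenCV 4.12 (cv2) and the standard library are available. Lean on these libraries where they do the work, as an engineer would, in place of code of your own. Each camera call takes 0.05 s, during which the arm holds its last target. There are 200 camera calls.

## Working session

There is one attempt and no reset: what is moved stays moved. The work goes in short steps, Python scripts to look and compute and a tool call to move; the robot and the scene stay as the last step left them, time stands still between calls to the robot, and variables do not carry over. Pictures are saved under pics/ and viewed, at most 10 in all, crops included, and the job is handed in when it is done.

Besides the shell and the picture viewer there is one more tool, called after "Call:" by a JSON object that holds its "op" and its "data". send_rows: Moves the arm, as the interface text tells. Its arguments: {"type":"object","properties":{"deltas":{"type":"array","items":{"type":"object","properties":{"dx":{"type":"number"},"dy":{"type":"number"},"dz":{"type":"number"},"rx":{"type":"number"},"ry":{"type":"number"},"rz":{"type":"number"}}}},"jaw":{"type":"number"},"newtons":{"type":"number"}},"required":["deltas"]}

```bash
mkdir -p pics; cat > h.py <<'E'
import numpy as np, cv2
from scipy.spatial.transform import Rotation as R
from bench import r
def cam(name):
    d=r.grab_frame(name); f=d['frame'].shape[0]/2/np.tan(np.radians(d['vertical_fov'])/2)
    d['K']=np.array([[f,0,d['cx']],[0,f,d['cy']],[0,0,1.]]); d['D']=np.array(d['distortion'],float)
    o=np.array(d['orientation'],float); d['R']=R.from_rotvec(o).as_matrix() if o.size==3 else o.reshape(3,3)
    d['t']=np.array(d['xyz']); return d
def rays(d,px):
    u=cv2.undistortPoints(np.array(px,float).reshape(-1,1,2),d['K'],d['D']).reshape(-1,2)
    return np.c_[u,np.ones(len(u))]
def plane(d,px,z):
    w=rays(d,px)@d['R'].T; return d['t']+w*((z-d['t'][2])/w[:,2])[:,None]
def cloud(d):
    h,w=d['z_map'].shape; v,u=np.mgrid[:h,:w]
    p=rays(d,np.c_[u.ravel(),v.ravel()])*d['z_map'].reshape(-1,1)
    P=(p@d['R'].T+d['t']).reshape(h,w,3); P[d['z_map']==0]=np.nan; return P
E
python3 - <<'E'
from h import *
for n in('scene','top'):
    d=cam(n); cv2.imwrite(f'pics/{n}0.png',d['frame']); print(n,d['t'],d['R'][:,2],d['vertical_fov'],d['D'])
    np.save(f'{n}0.npy',cloud(d))
print(r.get_obs())
E
```

```text
scene [-0.14594216  0.58068273  0.83899634] [ 0.61512791 -0.48001957 -0.62545892] 49.22115055826115 [0.03159399 0.         0.         0.         0.        ]
top [ 0.49442256 -0.00124605  1.12947483] [ 0.09688884  0.01920151 -0.99510997] 57.752124141449634 [0.01088316 0.         0.         0.         0.        ]
{'clock': 0.1, 'joints': array([ 1.21590311,  0.47772036,  0.02233563,  1.55634555, -0.01148372,
        1.10927828, -0.08311297]), 'qvel': array([-0.00119503, -0.00215984,  0.00081539, -0.00306285,  0.00188389,
        0.00054905,  0.00050816]), 'tau': array([ 4.47764236e-03, -5.97748768e+01,  1.61339689e+00, -2.81956100e+01,
        1.27765918e-02,  4.91582294e-03, -1.45261561e-05]), 'tcp_pos': array([ 0.1647536 , -0.65402003,  0.21602382]), 'orientation': array([-3.11612295e+00, -3.86515249e-01,  5.13956237e-04]), 'contact_force': array([-0.12976011,  0.32076828, -0.24913013]), 'moment': array([ 0.02385658, -0.01173936, -0.05096992]), 'gripper_force': 0.0, 'grip_width': 0.0854625627352136}
```

View pics/top0.png

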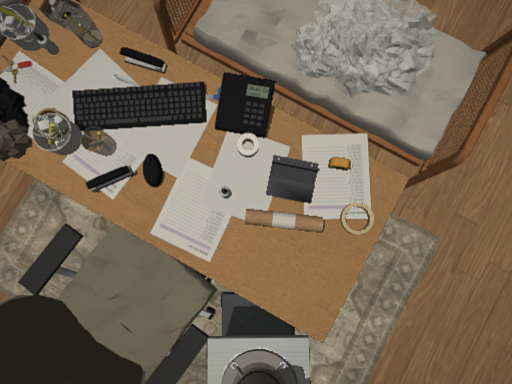

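View pics/scene0.png

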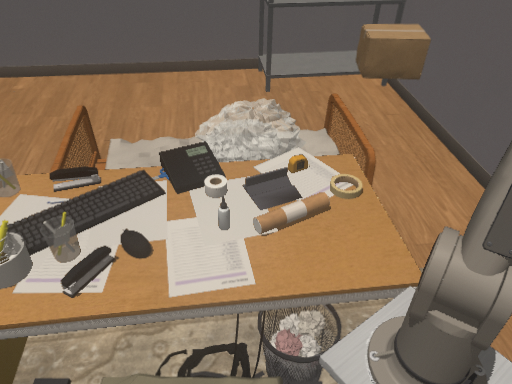

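The top view shows the tube from (246,215) to (323,226), the rest from (275,155) to (312,202), the bottle at (225,192) and the tape roll at (357,219). The scene view agrees with this.

```bash
cat >> h.py <<'E'
def tube(d,P=None,zc=0.0):
    "axis centre, yaw (deg, of +y direction vs world y), extents from depth points of brown/white tube in top view"
    P=cloud(d) if P is None else P
    hsv=cv2.cvtColor(d['frame'],cv2.COLOR_BGR2HSV)
    return P,hsv
E
python3 - <<'E'
import numpy as np,cv2
P=np.load('top0.npy');im=cv2.imread('pics/top0.png')
z=P[...,2]
print('desk',np.nanmedian(z[235:250,200:230]))
# tube
m=np.zeros(z.shape,np.uint8);m[200:240,238:332]=1
s=(m>0)&(z>0.012)
n,l,st,c=cv2.connectedComponentsWithStats(s.astype(np.uint8));print(st[1:],c[1:])
k=1+np.argmax(st[1:,4]);q=P[l==k]
def box(q):
    b=cv2.minAreaRect((q[:,:2]*1000).astype(np.float32));return b
print('tube',box(q),np.percentile(q[:,2],[2,50,98]))
# rest
m[:]=0;m[148:208,258:325]=1
s=(m>0)&(im.max(2)<110)
n,l,st,c=cv2.connectedComponentsWithStats(s.astype(np.uint8));k=1+np.argmax(st[1:,4]);q=P[l==k];print(st[k])
print('rest',box(q))
t=q[q[:,2]>0.04];print('plate',len(t),box(t),np.percentile(t[:,2],[5,50,95]))
for y0,x0,y1,x1 in((180,212,202,236),(195,336,242,378),(128,232,160,264),(150,325,172,355)):
    sub=P[y0:y1,x0:x1].reshape(-1,3);sub=sub[sub[:,2]>0.013];print(box(sub),sub[:,2].max())
E
```

```text
desk -0.00043943594018358567
[[ 245  209   78   24 1234]] [[283.52269044 220.27228525]]
tube ((514.2119140625, -88.130126953125), (241.30068969726562, 49.9962158203125), 82.8784408569336) [0.02891283 0.04591745 0.05260452]
[ 266  155   53   48 1888]
rest ((649.226318359375, -121.81494903564453), (149.14321899414062, 137.9483642578125), 77.81502532958984)
plate 142 ((686.3841552734375, -129.58892822265625), (143.89193725585938, 8.901211738586426), 77.39917755126953) [0.04191115 0.04896793 0.05252646]
((603.8175048828125, 91.75426483154297), (31.780345916748047, 30.89156723022461), 42.75418472290039) 0.11312198932890238
((517.0930786132812, -320.71002197265625), (99.33089447021484, 100.61885833740234), 43.36720275878906) 0.02908450421365849
((768.3867797851562, 20.91379165649414), (101.4805908203125, 93.61894226074219), 88.32740783691406) 0.04529624011976452
((690.8170776367188, -272.1265563964844), (65.06123352050781, 31.472183227539062), 78.06388854980469) 0.057274742051496075
```

```bash
python3 -c "
import cv2;im=cv2.imread('pics/top0.png');cv2.imwrite('pics/c1.png',cv2.resize(im[125:250,205:385],None,fx=4.4,fy=4.4,interpolation=cv2.INTER_CUBIC))"
```

```text
(no output)
```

View pics/c1.png

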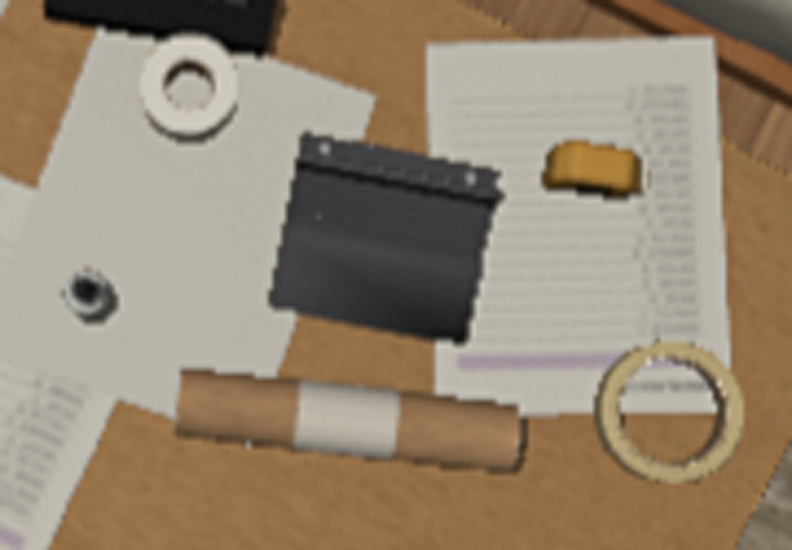

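The rest is at about (654,-123) mm with yaw -12.3°. In its frame the tube is at x=-144, y=+4 and 5° askew. I'll square the open fingers to the groove and push with their sides, so that both fingers line the tube up.

Call:
{"op": "send_rows", "data": {"deltas": [{"dx":28,"dy":30,"rz":-2.6},{"dx":56,"dy":60,"rz":-5.2},{"dx":84,"dy":90,"rz":-8},{"dx":112,"dy":120,"rz":-10.6},{"dx":140,"dy":150,"rz":-13.2}], "jaw": 85}}

```text
$.deltas[0]: bad value
```

Call:
{"op": "send_rows", "data": {"deltas": [{"dx":24,"dy":33,"rz":-2.6},{"dx":48,"dy":66,"rz":-5.2},{"dx":72,"dy":99,"rz":-8},{"dx":96,"dy":132,"rz":-10.6},{"dx":120,"dy":165,"rz":-13.2}]}}

```text
$.deltas[0]: bad value
```

Call:
{"op": "send_rows", "data": {"deltas": [{"dx":6,"dy":40},{"dx":12,"dy":80},{"dx":18,"dy":120},{"dx":24,"dy":160},{"dx":29,"dy":200}]}}

```text
$.deltas[0]: bad value
```

Call:
{"op": "send_rows", "data": {"deltas": [{"dy":30},{"dy":58},{"dy":58,"dz":-35},{"dy":58,"dz":-70},{"dy":58,"dz":-100}]}}

```text
$.deltas[0]: bad value
```

Call:
{"op": "send_rows", "data": {"deltas": [{"dz":0},{"dz":0},{"dz":0}]}}

```text
$.deltas[0]: bad value
```

Call:
{"op": "send_rows", "data": {"deltas": [{"dx":28,"dy":30,"dz":0,"rx":0,"ry":0,"rz":-2.6},{"dx":56,"dy":60,"dz":0,"rx":0,"ry":0,"rz":-5.2},{"dx":84,"dy":90,"dz":0,"rx":0,"ry":0,"rz":-8},{"dx":112,"dy":120,"dz":0,"rx":0,"ry":0,"rz":-10.6},{"dx":140,"dy":150,"dz":0,"rx":0,"ry":0,"rz":-13.2}], "jaw": 85}}

```text
clock: 0.52
tcp_pos: [0.3057, -0.5027, 0.2165]
orientation: [-3.141, -0.022, 0.001]
contact_force: [1.0, 0.5, 0.2]
grip_width: 0.0852
gripper_force: 0.0
```

Call:
{"op": "send_rows", "data": {"deltas": [{"dx":24,"dy":33,"dz":0,"rx":0,"ry":0,"rz":-2.6},{"dx":48,"dy":66,"dz":0,"rx":0,"ry":0,"rz":-5.2},{"dx":72,"dy":99,"dz":0,"rx":0,"ry":0,"rz":-8},{"dx":96,"dy":132,"dz":0,"rx":0,"ry":0,"rz":-10.6},{"dx":120,"dy":165,"dz":0,"rx":0,"ry":0,"rz":-13.2}]}}

```text
clock: 0.93
tcp_pos: [0.4255, -0.3376, 0.2167]
orientation: [-3.123, 0.339, 0.001]
contact_force: [1.4, 0.3, -0.1]
grip_width: 0.0852
gripper_force: 0.0
```

Call:
{"op": "send_rows", "data": {"deltas": [{"dx":6,"dy":40,"dz":0,"rx":0,"ry":0,"rz":0},{"dx":12,"dy":80,"dz":0,"rx":0,"ry":0,"rz":0},{"dx":18,"dy":120,"dz":0,"rx":0,"ry":0,"rz":0},{"dx":24,"dy":160,"dz":0,"rx":0,"ry":0,"rz":0},{"dx":29,"dy":200,"dz":0,"rx":0,"ry":0,"rz":0}]}}

```text
clock: 1.35
tcp_pos: [0.4537, -0.1376, 0.2168]
orientation: [3.124, -0.335, -0.0]
contact_force: [0.7, 0.5, 0.5]
grip_width: 0.0848
gripper_force: 0.0
```

Call:
{"op": "send_rows", "data": {"deltas": [{"dx":0,"dy":30,"dz":0,"rx":0,"ry":0,"rz":0},{"dx":0,"dy":58,"dz":0,"rx":0,"ry":0,"rz":0},{"dx":0,"dy":58,"dz":-35,"rx":0,"ry":0,"rz":0},{"dx":0,"dy":58,"dz":-70,"rx":0,"ry":0,"rz":0},{"dx":0,"dy":58,"dz":-100,"rx":0,"ry":0,"rz":0}]}}

```text
clock: 1.77
tcp_pos: [0.4536, -0.0808, 0.1156]
orientation: [-3.124, 0.333, -0.001]
contact_force: [1.2, -0.3, -0.7]
grip_width: 0.0851
gripper_force: 0.0
```

Call:
{"op": "send_rows", "data": {"deltas": [{"dx":0,"dy":0,"dz":0,"rx":0,"ry":0,"rz":0},{"dx":0,"dy":0,"dz":0,"rx":0,"ry":0,"rz":0},{"dx":0,"dy":0,"dz":0,"rx":0,"ry":0,"rz":0}]}}

```text
clock: 2.02
tcp_pos: [0.4548, -0.0817, 0.1182]
orientation: [-3.124, 0.336, -0.002]
contact_force: [0.7, -0.5, 1.0]
grip_width: 0.085
gripper_force: 0.0
```

```bash
python3 - <<'E'
from h import *
d=cam('scene');t=cam('top');im=np.vstack([cv2.resize(d['frame'][130:300,190:440],None,fx=3,fy=3)])
cv2.imwrite('pics/s1.png',im)
P=cloud(d);T=np.array([.4548,-.0817]);a=np.radians(-12.3)
Q=P.reshape(-1,3);e=Q[:,:2]-T;x=e@[np.cos(a),np.sin(a)];y=e@[-np.sin(a),np.cos(a)]
m=(np.abs(x)<.04)&(np.abs(y)<.08)&(Q[:,2]>.07)
for lo,hi in((.07,.1),(.1,.11),(.11,.12),(.12,.13),(.13,.15),(.15,.17),(.17,.2)):
    k=m&(Q[:,2]>lo)&(Q[:,2]<hi);print(lo,k.sum(),(np.r_[x[k].min(),x[k].max(),y[k].min(),y[k].max()]*1000).round() if k.any() else '')
E
```

```text
0.07 0 
0.1 0 
0.11 0 
0.12 0 
0.13 5 [ -9.   7. -44.  48.]
0.15 88 [-13.  13. -56.  56.]
0.17 169 [-15.  14. -73.  74.]
```

View pics/s1.png

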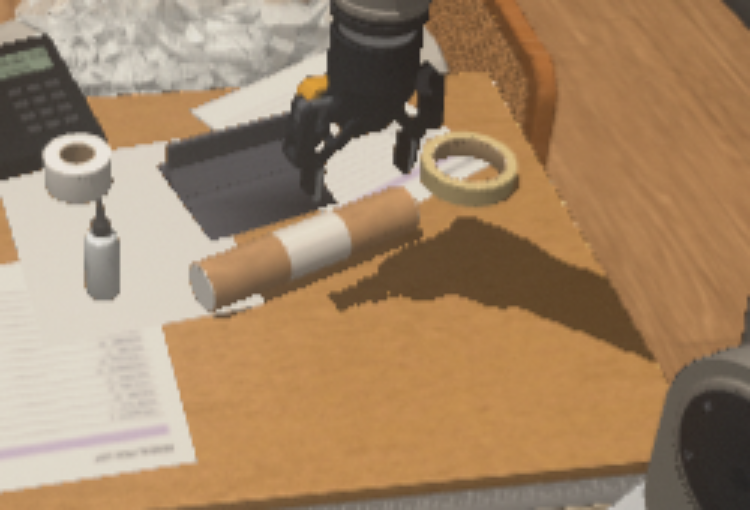

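The tips show at crop (311,198) and (402,168), above the tube. I'll work out their height by casting rays onto the vertical plane through the fingers.

```bash
python3 - <<'E'
from h import *
d=cam('scene');a=np.radians(-12.3);n=np.array([np.cos(a),np.sin(a),0]);T=np.array([.4548,-.0817,.118])
px=[(190+311/3,130+198/3),(190+402/3,130+169/3)]
w=rays(d,px)@d['R'].T
p=d['t']+w*(((T-d['t'])@n)/(w@n))[:,None];print(p, (p-T)@[-np.sin(a),np.cos(a),0])
E
```

```text
[[ 0.46452146 -0.03711337  0.14288577]
 [ 0.44445014 -0.12916873  0.14500532]] [ 0.04563413 -0.04858395]
```

Call:
{"op": "send_rows", "data": {"deltas": [{"dx":1,"dy":5,"dz":0,"rx":0,"ry":0,"rz":0},{"dx":1,"dy":5,"dz":0,"rx":0,"ry":0,"rz":0},{"dx":1,"dy":5,"dz":0,"rx":0,"ry":0,"rz":0},{"dx":1,"dy":5,"dz":0,"rx":0,"ry":0,"rz":0},{"dx":1,"dy":5,"dz":0,"rx":0,"ry":0,"rz":0}], "jaw": 45}}

```text
clock: 2.58
tcp_pos: [0.4549, -0.0766, 0.117]
orientation: [3.124, -0.335, 0.0]
contact_force: [-0.3, -0.1, 0.1]
grip_width: 0.0448
gripper_force: 0.0
```

```bash
cat >> h.py <<'E'
O=np.array([.654,-.1227]);A=np.radians(-12.3);X=np.array([np.cos(A),np.sin(A)]);Y=np.array([-np.sin(A),np.cos(A)])
E
python3 - <<'E'
from h import *
o=r.get_obs();T=o['tcp_pos'];print(T,o['grip_width'],(T[:2]-O)@X,(T[:2]-O)@Y)
d=cam('scene');P=cloud(d).reshape(-1,3);e=P[:,:2]-T[:2];x=e@X;y=e@Y
m=(abs(x)<.045)&(abs(y)<.08)&(P[:,2]>.08)
for s in(-1,1):
    k=m&(y*s>0);z=np.sort(P[k,2]);print(z[:6])
for lo in np.arange(.1,.23,.01):
    k=m&(P[:,2]>lo)&(P[:,2]<lo+.01);print(lo.round(2),k.sum(),(np.r_[x[k].min(),x[k].max(),y[k].min(),y[k].max()]*1000).round() if k.any() else '')
cv2.imwrite('pics/s2.png',cv2.resize(d['frame'][130:300,190:440],None,fx=3,fy=3))
E
```

```text
[ 0.45490819 -0.07660909  0.11700946] 0.044787576767576234 -0.20434053457145307 0.0026203165156431984
[0.13622838 0.13691224 0.13701394 0.13718526 0.13755451 0.13837697]
[0.1361242  0.13998481 0.14039872 0.14068231 0.14151507 0.14192367]
0.1 0 
0.11 0 
0.12 0 
0.13 10 [-11.   9. -30.  27.]
0.14 42 [-12.   9. -37.  36.]
0.15 47 [-14.  12. -35.  37.]
0.16 45 [-13.  11. -35.  36.]
0.17 44 [-13.  11. -36.  46.]
0.18 98 [-16.  12. -54.  55.]
0.19 94 [-16.  11. -58.  58.]
0.2 133 [-19.  17. -61.  61.]
0.21 104 [-21.  16. -63.  63.]
0.22 124 [-21.  12. -66.  66.]
```

View pics/s2.png

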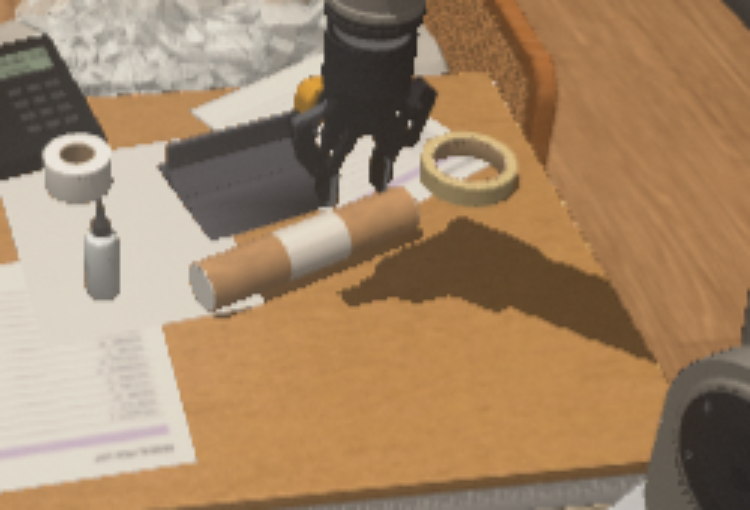

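The tips are seen at about z=0.136, roughly 18 mm above the TCP, which is higher than the description suggests. I'll go down part way and measure again.

Call:
{"op": "send_rows", "data": {"deltas": [{"dx":0,"dy":0,"dz":-20,"rx":0,"ry":0,"rz":0},{"dx":0,"dy":0,"dz":-40,"rx":0,"ry":0,"rz":0},{"dx":0,"dy":0,"dz":-65,"rx":0,"ry":0,"rz":0},{"dx":0,"dy":0,"dz":-82,"rx":0,"ry":0,"rz":0},{"dx":0,"dy":0,"dz":-82,"rx":0,"ry":0,"rz":0}]}}

```text
clock: 3.05
tcp_pos: [0.4525, -0.0764, 0.0322]
orientation: [3.124, -0.335, -0.009]
contact_force: [-1.1, -0.2, -0.4]
grip_width: 0.045
gripper_force: 0.0
```

```bash
python3 - <<'E'
from h import *
o=r.get_obs();T=o['tcp_pos'];print(T,o['contact_force'])
d=cam('scene');P=cloud(d).reshape(-1,3);e=P[:,:2]-T[:2];x=e@X;y=e@Y
m=(abs(x)<.02)&(abs(y)<.05)&(P[:,2]>.004)
k=m&(P[:,2]<.09)&(d['frame'].reshape(-1,3).max(1)<90)
for lo in np.arange(0,.09,.01):
    kk=k&(P[:,2]>lo)&(P[:,2]<lo+.01);print(lo.round(2),kk.sum(),(np.r_[x[kk].min(),x[kk].max(),y[kk].min(),y[kk].max()]*1000).round() if kk.any() else '')
cv2.imwrite('pics/s3.png',cv2.resize(d['frame'][150:280,230:390],None,fx=4,fy=4))
E
```

```text
[ 0.45247715 -0.07640047  0.03215897] [-1.05070265 -0.24934622 -0.360778  ]
0.0 0 
0.01 0 
0.02 0 
0.03 0 
0.04 2 [  1.  12. -25. -25.]
0.05 19 [-11.  11. -26.  34.]
0.06 33 [-12.  12. -35.  37.]
0.07 42 [-12.  12. -38.  36.]
0.08 29 [-11.  11. -33.  37.]
```

View pics/s3.png

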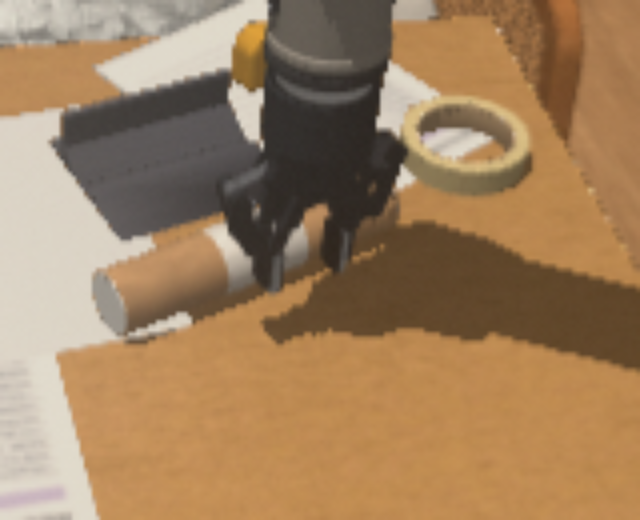

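```bash
python3 - <<'E'
from h import *
T=r.get_obs()['tcp_pos'];print(T)
d=cam('scene');P=cloud(d)
n=np.r_[X,0]
for px in((298.75,222),(316,217)):
    w=rays(d,[px])@d['R'].T
    for off in(-.011,.0):
        p=d['t']+w*(((T+off*n-d['t'])@n)/(w@n))[:,None];print(px,off,p,(p[0,:2]-T[:2])@Y)
    u,v=map(int,px)
    for vv in range(v-6,v+4): print(vv,P[vv,u].round(3),d['frame'][vv,u])
E
```

```text
[ 0.45350718 -0.07646191  0.03369329]
(298.75, 222) -0.011 [[ 0.44807267 -0.049751    0.05499568]] 0.02494005831529508
(298.75, 222) 0.0 [[ 0.45721544 -0.05945431  0.04292875]] 0.017407171186084185
216 [ 0.449 -0.045  0.079] [80 85 91]
217 [nan nan nan] [81 87 91]
218 [ 0.45  -0.047  0.07 ] [88 93 97]
219 [ 0.45  -0.048  0.066] [89 94 98]
220 [ 0.447 -0.045  0.066] [88 93 98]
221 [ 0.45  -0.048  0.058] [89 94 98]
222 [ 0.45  -0.049  0.054] [74 86 98]
223 [ 0.488 -0.09  -0.   ] [ 79 126 169]
224 [ 0.482 -0.084  0.003] [ 80 137 187]
225 [ 0.48  -0.082  0.002] [ 79 136 185]
(316, 217) -0.011 [[ 0.43612203 -0.10456156  0.05264536]] -0.031158211351690657
(316, 217) 0.0 [[ 0.44508086 -0.11510849  0.04054225]] -0.039554533885773506
211 [ 0.437 -0.102  0.075] [76 80 84]
212 [ 0.437 -0.102  0.072] [72 76 81]
213 [ 0.44  -0.107  0.064] [65 69 75]
214 [ 0.439 -0.106  0.061] [57 65 74]
215 [ 0.48  -0.155  0.002] [ 74 109 142]
216 [ 0.478 -0.153  0.001] [ 63  92 120]
217 [ 0.474 -0.149  0.001] [46 71 94]
218 [ 0.472 -0.147  0.   ] [45 70 94]
219 [ 0.468 -0.143  0.001] [44 70 93]
220 [ 0.465 -0.141  0.   ] [44 69 94]
```

Rays and depth agree that the tips are about 19 mm above the TCP. I'll lower gently and watch the force.

Call:
{"op": "send_rows", "data": {"deltas": [{"dx":0,"dy":0,"dz":-5,"rx":0,"ry":0,"rz":0},{"dx":0,"dy":0,"dz":-10,"rx":0,"ry":0,"rz":0},{"dx":0,"dy":0,"dz":-15,"rx":0,"ry":0,"rz":0},{"dx":0,"dy":0,"dz":-18,"rx":0,"ry":0,"rz":0},{"dx":0,"dy":0,"dz":-18,"rx":0,"ry":0,"rz":0}]}}

```text
clock: 3.57
tcp_pos: [0.4546, -0.0765, 0.0165]
orientation: [3.124, -0.335, -0.001]
contact_force: [-0.8, 0.3, 0.2]
grip_width: 0.0451
gripper_force: 0.0
```

Call:
{"op": "send_rows", "data": {"deltas": [{"dx":0,"dy":0,"dz":-2,"rx":0,"ry":0,"rz":0},{"dx":0,"dy":0,"dz":-4,"rx":0,"ry":0,"rz":0},{"dx":0,"dy":0,"dz":-6,"rx":0,"ry":0,"rz":0},{"dx":0,"dy":0,"dz":-8,"rx":0,"ry":0,"rz":0},{"dx":0,"dy":0,"dz":-8,"rx":0,"ry":0,"rz":0}]}}

```text
clock: 3.98
tcp_pos: [0.4547, -0.0765, 0.0086]
orientation: [3.124, -0.335, -0.001]
contact_force: [-0.5, 0.7, 0.1]
grip_width: 0.0452
gripper_force: 0.0
```

```bash
cat >> h.py <<'E'
def tip():
    T=r.get_obs()['tcp_pos'];d=cam('scene');P=cloud(d).reshape(-1,3);e=P[:,:2]-T[:2];x=e@X;y=e@Y
    f=d['frame'].reshape(-1,3).astype(int);grey=(f.max(1)-f.min(1)<16)&(f.max(1)<110)
    k=(x>-.02)&(x<.0)&(abs(y)<.05)&grey&(P[:,2]>.006)&(P[:,2]<.12)
    print('tcp',T.round(4),'restx',((T[:2]-O)@X).round(4),'y',((T[:2]-O)@Y).round(4),'tipz L,R',np.sort(P[k&(y>0),2])[:4].round(3),np.sort(P[k&(y<0),2])[:4].round(3));return d
def tb():
    d=cam('top');P=cloud(d);q=P.reshape(-1,3);f=d['frame'].reshape(-1,3).astype(int)
    h=cv2.cvtColor(d['frame'],cv2.COLOR_BGR2HSV).reshape(-1,3)
    e=q[:,:2]-O;x=e@X;y=e@Y
    k=(x>-.2)&(x<.04)&(abs(y)<.16)&(q[:,2]>.022)&(q[:,2]<.07)&(f.max(1)>80)
    k&=~((x>.026))
    b=cv2.minAreaRect((np.c_[x,y][k]*1000).astype(np.float32));print('tube',b,k.sum(),'ztop',np.percentile(q[k,2],[50,98]).round(4));return d
E
python3 -c "
from h import *
tip();tb();print(r.get_obs()['contact_force'])"
```

```text
tcp [ 0.4547 -0.0765  0.0086] restx -0.2046 y 0.0027 tipz L,R [0.029 0.032 0.032 0.035] [0.032 0.036 0.037 0.039]
tube ((-143.7619171142578, 4.430458068847656), (49.555686950683594, 240.50689697265625), 5.21157169342041) 1043 ztop [0.0463 0.0524]
[1.21491464 0.04866011 0.63365074]
```

The tube is confirmed at x=-144, y=+4, 5.2°. I'll lower the last 10 mm and start pushing along the rest's x.

Call:
{"op": "send_rows", "data": {"deltas": [{"dx":0,"dy":0,"dz":-4,"rx":0,"ry":0,"rz":0},{"dx":0,"dy":0,"dz":-8,"rx":0,"ry":0,"rz":0},{"dx":4,"dy":-0.9,"dz":-10,"rx":0,"ry":0,"rz":0},{"dx":9,"dy":-2,"dz":-10,"rx":0,"ry":0,"rz":0},{"dx":14,"dy":-3.1,"dz":-10,"rx":0,"ry":0,"rz":0}]}}

```text
clock: 4.5
tcp_pos: [0.4694, -0.0797, -0.0013]
orientation: [3.124, -0.335, -0.0]
contact_force: [1.1, -0.2, -0.9]
grip_width: 0.045
gripper_force: 0.0
```

Call:
{"op": "send_rows", "data": {"deltas": [{"dx":4,"dy":-0.9,"dz":0,"rx":0,"ry":0,"rz":0},{"dx":8,"dy":-1.7,"dz":0,"rx":0,"ry":0,"rz":0},{"dx":12,"dy":-2.6,"dz":0,"rx":0,"ry":0,"rz":0},{"dx":16,"dy":-3.5,"dz":0,"rx":0,"ry":0,"rz":0},{"dx":20,"dy":-4.4,"dz":0,"rx":0,"ry":0,"rz":0}]}}

```text
clock: 4.92
tcp_pos: [0.4894, -0.0842, -0.001]
orientation: [3.124, -0.336, 0.0]
contact_force: [0.3, 0.1, 0.6]
grip_width: 0.0452
gripper_force: 0.1
```

```bash
python3 -c "
from h import *
tip();tb();print(r.get_obs()['contact_force'])"
```

```text
tcp [ 0.4894 -0.0842 -0.001 ] restx -0.169 y 0.0025 tipz L,R [0.021 0.024 0.026 0.026] [0.023 0.027 0.028 0.028]
tube ((-140.35784912109375, 4.555503845214844), (72.82786560058594, 241.03733825683594), 5.197015762329102) 527 ztop [0.045  0.0521]
[ 0.66251724 -0.11838396 -0.28854039]
```

Call:
{"op": "send_rows", "data": {"deltas": [{"dx":4,"dy":-0.9,"dz":0,"rx":0,"ry":0,"rz":0},{"dx":8,"dy":-1.7,"dz":0,"rx":0,"ry":0,"rz":0},{"dx":12,"dy":-2.6,"dz":0,"rx":0,"ry":0,"rz":0},{"dx":16,"dy":-3.5,"dz":0,"rx":0,"ry":0,"rz":0},{"dx":20,"dy":-4.4,"dz":0,"rx":0,"ry":0,"rz":0}]}}

```text
clock: 5.43
tcp_pos: [0.5094, -0.0886, -0.0011]
orientation: [3.124, -0.335, 0.0]
contact_force: [0.4, 0.2, 0.1]
grip_width: 0.0452
gripper_force: 0.0
```

```bash
cat >> h.py <<'E'
def ends():
    "tube pose in rest frame from its two ends (outside the gripper's shade)"
    d=cam('top');q=cloud(d).reshape(-1,3);f=d['frame'].reshape(-1,3).astype(int)
    e=(q[:,:2]-O)*1000;x=e@X;y=e@Y
    k=(x>-200)&(x<26)&(abs(y)<160)&(q[:,2]>.022)&(q[:,2]<.07)&(f[:,2]>75)
    c=[]
    for s in(1,-1):
        m=k&(y*s>70);xx=x[m];c.append(((np.percentile(xx,1)+np.percentile(xx,99))/2,y[m].mean(),np.percentile(y[m]*s,99.5)*s,m.sum()))
    (xl,yl,el,nl),(xr,yr,er,nr)=c
    print('L',np.round(c[0]),'R',np.round(c[1]),'tube x %.1f y %.1f skew deg %.2f'%((xl+xr)/2,(el+er)/2,np.degrees(np.arctan2(-(xl-xr),yl-yr))),'ztop',np.percentile(q[k,2],98).round(4));return d
E
python3 -c "
from h import *
tip();cv2.imwrite('pics/t2.png',cv2.resize(ends()['frame'][125:250,205:385],None,fx=4,fy=4));print(r.get_obs()['contact_force'])"
```

```text
tcp [ 0.5094 -0.0886 -0.0011] restx -0.1485 y 0.0026 tipz L,R [0.019 0.02  0.02  0.026] [0.024 0.025 0.029 0.032]
L [-117.   99.  128.  289.] R [ -95. -102. -113.   58.] tube x -106.2 y 7.2 skew deg 6.18 ztop 0.0521
[0.20056912 0.61376902 0.71781522]
```

View pics/t2.png

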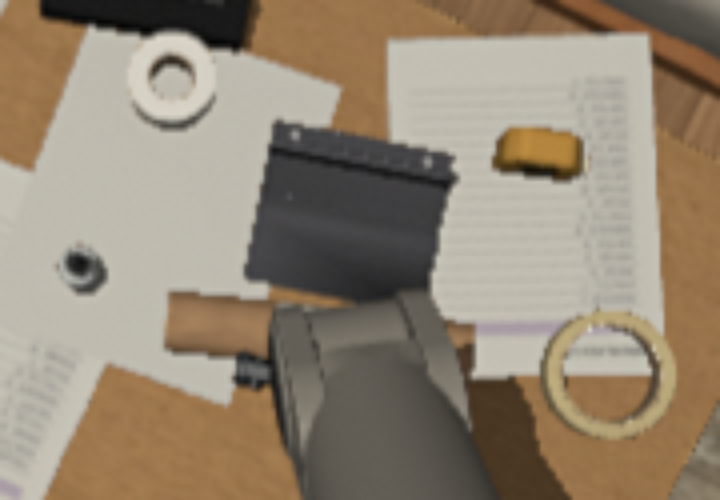

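The top view shows the left end at crop (170-275, 292-355), still about 6° askew, and the arm hides the right end. I'll step left and push the lagging left end to square the tube.

Call:
{"op": "send_rows", "data": {"deltas": [{"dx":-10,"dy":2,"dz":0,"rx":0,"ry":0,"rz":0},{"dx":-6,"dy":22,"dz":0,"rx":0,"ry":0,"rz":0},{"dx":-1,"dy":41,"dz":0,"rx":0,"ry":0,"rz":0},{"dx":3,"dy":40,"dz":0,"rx":0,"ry":0,"rz":0},{"dx":8,"dy":39,"dz":0,"rx":0,"ry":0,"rz":0}]}}

```text
clock: 5.95
tcp_pos: [0.516, -0.0482, -0.0011]
orientation: [-3.124, 0.331, 0.002]
contact_force: [0.5, -0.6, -0.1]
grip_width: 0.0448
gripper_force: 0.0
```

Call:
{"op": "send_rows", "data": {"deltas": [{"dx":3,"dy":-0.6,"dz":0,"rx":0,"ry":0,"rz":0},{"dx":6,"dy":-1.3,"dz":0,"rx":0,"ry":0,"rz":0},{"dx":9,"dy":-2,"dz":0,"rx":0,"ry":0,"rz":0},{"dx":12,"dy":-2.6,"dz":0,"rx":0,"ry":0,"rz":0},{"dx":14,"dy":-3,"dz":0,"rx":0,"ry":0,"rz":0}]}}

```text
clock: 6.37
tcp_pos: [0.5312, -0.0532, -0.0011]
orientation: [3.123, -0.337, 0.0]
contact_force: [-0.2, 0.6, -0.4]
grip_width: 0.0446
gripper_force: 0.0
```

```bash
python3 -c "
from h import *
tip();cv2.imwrite('pics/t3.png',cv2.resize(ends()['frame'][125:250,205:385],None,fx=4,fy=4));print(r.get_obs()['contact_force'])"
```

```text
tcp [ 0.5312 -0.0532 -0.0011] restx -0.1348 y 0.0418 tipz L,R [0.02  0.024 0.024 0.025] [0.024 0.025 0.027 0.028]
L [-100.  114.  129.  134.] R [ -84.  -93. -112.  158.] tube x -92.0 y 8.6 skew deg 4.52 ztop 0.0526
[-0.16890614 -0.47346035  0.13464454]
```

View pics/t3.png

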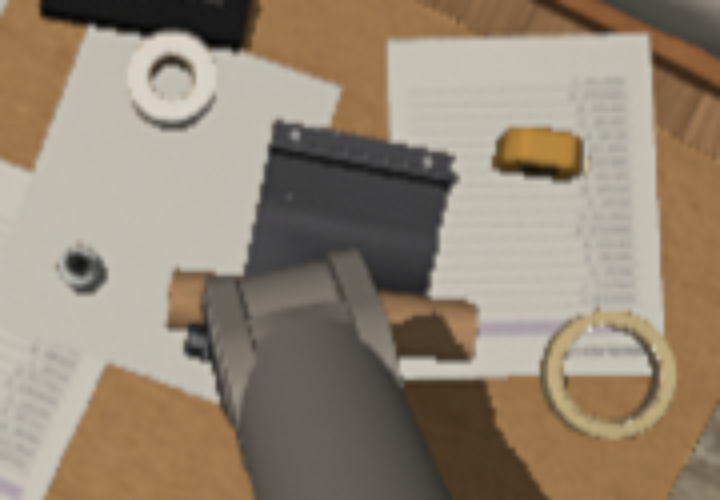

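The tube is at x≈-92, y≈8.6, skew about 4.5°, with its right end at crop (475,330) and the left at (170,300). I'll keep pushing the left half while the ramp slows the right end.

Call:
{"op": "send_rows", "data": {"deltas": [{"dx":3,"dy":-0.6,"dz":0,"rx":0,"ry":0,"rz":0},{"dx":6,"dy":-1.3,"dz":0,"rx":0,"ry":0,"rz":0},{"dx":10,"dy":-2.2,"dz":0,"rx":0,"ry":0,"rz":0},{"dx":14,"dy":-3,"dz":0,"rx":0,"ry":0,"rz":0},{"dx":18,"dy":-4,"dz":0,"rx":0,"ry":0,"rz":0}]}}

```text
clock: 6.88
tcp_pos: [0.5493, -0.0565, -0.0011]
orientation: [3.124, -0.335, -0.0]
contact_force: [0.2, 1.3, 0.9]
grip_width: 0.0447
gripper_force: 0.4
```

```bash
python3 -c "
from h import *
tip();ends();print(r.get_obs()['contact_force'])"
```

```text
tcp [ 0.5493 -0.0565 -0.0011] restx -0.1164 y 0.0424 tipz L,R [0.023 0.023 0.024 0.024] [0.02  0.023 0.025 0.026]
L [-83. 117. 131. 135.] R [ -70.  -92. -111.  140.] tube x -76.5 y 10.0 skew deg 3.38 ztop 0.0531
[-0.74035016 -0.26462939  0.14894171]
```

Call:
{"op": "send_rows", "data": {"deltas": [{"dx":3,"dy":-0.6,"dz":0,"rx":0,"ry":0,"rz":0},{"dx":6,"dy":-1.3,"dz":0,"rx":0,"ry":0,"rz":0},{"dx":9,"dy":-2,"dz":0,"rx":0,"ry":0,"rz":0},{"dx":12,"dy":-2.6,"dz":0,"rx":0,"ry":0,"rz":0},{"dx":15,"dy":-3.3,"dz":0,"rx":0,"ry":0,"rz":0}]}}

```text
clock: 7.4
tcp_pos: [0.5637, -0.0598, -0.0012]
orientation: [3.123, -0.336, -0.002]
contact_force: [-2.2, -0.6, 1.1]
grip_width: 0.0451
gripper_force: 1.0
```

```bash
python3 -c "
from h import *
tip();ends();print(r.get_obs()['contact_force'])"
```

```text
tcp [ 0.5637 -0.0598 -0.0012] restx -0.1016 y 0.0422 tipz L,R [0.022 0.023 0.025 0.025] [0.02  0.022 0.024 0.026]
L [-65. 115. 131. 145.] R [ -66.  -93. -111.  115.] tube x -65.7 y 10.0 skew deg -0.11 ztop 0.0557
[-0.05697847 -0.21120833  0.03486517]
```

It is squared now (skew about 0°, x=-66, y=10). I'll slide the fingers to the tube's middle and then push over the crest.

Call:
{"op": "send_rows", "data": {"deltas": [{"dx":-1.4,"dy":-6.3,"dz":0,"rx":0,"ry":0,"rz":0},{"dx":-2.8,"dy":-12.6,"dz":0,"rx":0,"ry":0,"rz":0},{"dx":-4.2,"dy":-19,"dz":0,"rx":0,"ry":0,"rz":0},{"dx":-5.6,"dy":-25.4,"dz":0,"rx":0,"ry":0,"rz":0},{"dx":-6.8,"dy":-31.3,"dz":0,"rx":0,"ry":0,"rz":0}]}}

```text
clock: 7.92
tcp_pos: [0.5567, -0.0923, -0.0011]
orientation: [3.123, -0.337, -0.0]
contact_force: [-0.6, -0.1, -0.3]
grip_width: 0.0452
gripper_force: 0.2
```

Call:
{"op": "send_rows", "data": {"deltas": [{"dx":3,"dy":-0.6,"dz":0,"rx":0,"ry":0,"rz":0},{"dx":6,"dy":-1.3,"dz":0,"rx":0,"ry":0,"rz":0},{"dx":9,"dy":-2,"dz":0,"rx":0,"ry":0,"rz":0},{"dx":12,"dy":-2.6,"dz":0,"rx":0,"ry":0,"rz":0},{"dx":15,"dy":-3.3,"dz":0,"rx":0,"ry":0,"rz":0}]}}

```text
clock: 8.33
tcp_pos: [0.5725, -0.0939, -0.0011]
orientation: [-3.124, 0.335, 0.0]
contact_force: [-1.9, 0.8, 1.2]
grip_width: 0.0449
gripper_force: 1.0
```

```bash
python3 -c "
from h import *
tip();ends();print(r.get_obs()['contact_force'])"
```

```text
tcp [ 0.5725 -0.0939 -0.0011] restx -0.0857 y 0.0107 tipz L,R [0.023 0.024 0.025 0.025] [0.02  0.021 0.025 0.025]
L [-49. 101. 130. 291.] R [ -48. -107. -110.   19.] tube x -48.5 y 9.9 skew deg 0.50 ztop 0.0585
[-0.20930205 -0.61822621  0.66282329]
```

Call:
{"op": "send_rows", "data": {"deltas": [{"dx":4,"dy":-0.9,"dz":0,"rx":0,"ry":0,"rz":0},{"dx":8,"dy":-1.7,"dz":0,"rx":0,"ry":0,"rz":0},{"dx":12,"dy":-2.6,"dz":0,"rx":0,"ry":0,"rz":0},{"dx":16,"dy":-3.5,"dz":0,"rx":0,"ry":0,"rz":0},{"dx":20,"dy":-4.4,"dz":0,"rx":0,"ry":0,"rz":0}]}}

```text
clock: 8.85
tcp_pos: [0.5926, -0.0988, -0.0011]
orientation: [3.124, -0.335, 0.0]
contact_force: [-1.6, 0.2, 1.0]
grip_width: 0.045
gripper_force: 1.0
```

Call:
{"op": "send_rows", "data": {"deltas": [{"dx":3,"dy":-0.6,"dz":0,"rx":0,"ry":0,"rz":0},{"dx":6,"dy":-1.3,"dz":0,"rx":0,"ry":0,"rz":0},{"dx":9,"dy":-2,"dz":0,"rx":0,"ry":0,"rz":0},{"dx":12,"dy":-2.6,"dz":0,"rx":0,"ry":0,"rz":0},{"dx":14,"dy":-3,"dz":0,"rx":0,"ry":0,"rz":0}]}}

```text
clock: 9.27
tcp_pos: [0.6072, -0.1019, -0.0009]
orientation: [-3.124, 0.335, -0.002]
contact_force: [-0.4, 0.3, -0.2]
grip_width: 0.0454
gripper_force: 0.0
```

```bash
python3 -c "
from h import *
tip();ends();print(r.get_obs()['contact_force'])"
```

```text
tcp [ 0.6072 -0.1019 -0.0009] restx -0.0502 y 0.0103 tipz L,R [0.006 0.006 0.006 0.006] [0.006 0.006 0.006 0.006]
L [ -6. 101. 130. 301.] R [  -3. -107. -111.   24.] tube x -4.7 y 9.6 skew deg 0.69 ztop 0.0606
[-0.36105381 -0.11363186 -0.03885322]
```

It dropped over the crest. I'll back off, go up, and measure with nothing hidden.

Call:
{"op": "send_rows", "data": {"deltas": [{"dx":-10,"dy":2,"dz":0,"rx":0,"ry":0,"rz":0},{"dx":-30,"dy":6,"dz":0,"rx":0,"ry":0,"rz":0},{"dx":-60,"dy":12,"dz":10,"rx":0,"ry":0,"rz":0},{"dx":-90,"dy":18,"dz":40,"rx":0,"ry":0,"rz":0},{"dx":-110,"dy":22,"dz":75,"rx":0,"ry":0,"rz":0}]}}

```text
clock: 9.78
tcp_pos: [0.4913, -0.0792, 0.0723]
orientation: [3.123, -0.335, -0.011]
contact_force: [0.3, -0.1, 1.3]
grip_width: 0.0452
gripper_force: 0.0
```

Call:
{"op": "send_rows", "data": {"deltas": [{"dx":0,"dy":40,"dz":10,"rx":0,"ry":0,"rz":0},{"dx":0,"dy":80,"dz":20,"rx":0,"ry":0,"rz":0},{"dx":0,"dy":120,"dz":30,"rx":0,"ry":0,"rz":0},{"dx":0,"dy":160,"dz":30,"rx":0,"ry":0,"rz":0},{"dx":0,"dy":200,"dz":30,"rx":0,"ry":0,"rz":0}]}}

```text
clock: 10.2
tcp_pos: [0.4966, 0.1221, 0.1051]
orientation: [-3.123, 0.336, -0.004]
contact_force: [0.8, 0.6, -0.7]
grip_width: 0.0451
gripper_force: 0.0
```

```bash
python3 -c "
from h import *
d=ends();P=cloud(d);q=P.reshape(-1,3);h=cv2.cvtColor(d['frame'],cv2.COLOR_BGR2HSV).reshape(-1,3)
e=(q[:,:2]-O)*1000;x=e@X;y=e@Y
f=d['frame'].reshape(-1,3)
k=(abs(x)<28)&(abs(y)<150)&(q[:,2]>.022)&(q[:,2]<.075)&(f[:,2]>85)
print(cv2.minAreaRect(np.c_[x,y][k].astype(np.float32)),np.percentile(y[k],[.3,99.7]))
w=k&(h[:,1]<50)&(abs(y)<60);print('band y',np.percentile(y[w],[2,50,98]),w.sum())
for lo in(-100,-60,0,60,100): 
  m=k&(abs(y-lo)<15);print(lo,np.percentile(x[m],[1,99]).round(1),np.sort(q[m,2])[-10:].mean().round(4))
cv2.imwrite('pics/t4.png',cv2.resize(d['frame'][125:250,205:385],None,fx=4,fy=4))
print(r.get_obs()['clock'])
"
```

```text
L [ -1. 100. 130. 299.] R [  -2.  -90. -111.  207.] tube x -1.4 y 9.9 skew deg -0.23 ztop 0.0582
((-0.5667400360107422, 9.662300109863281), (241.6769561767578, 50.126220703125), 89.9229736328125) [-109.94327523  129.79746415]
band y [-22.50561292  10.08150628  42.87041004] 339
-100 [-25.4  21.9] 0.0569
-60 [-23.8  21.7] 0.0576
0 [-24.7  23.5] 0.0584
60 [-22.9  22.8] 0.0575
100 [-24.8  22.4] 0.0578
10.25
```

View pics/t4.png

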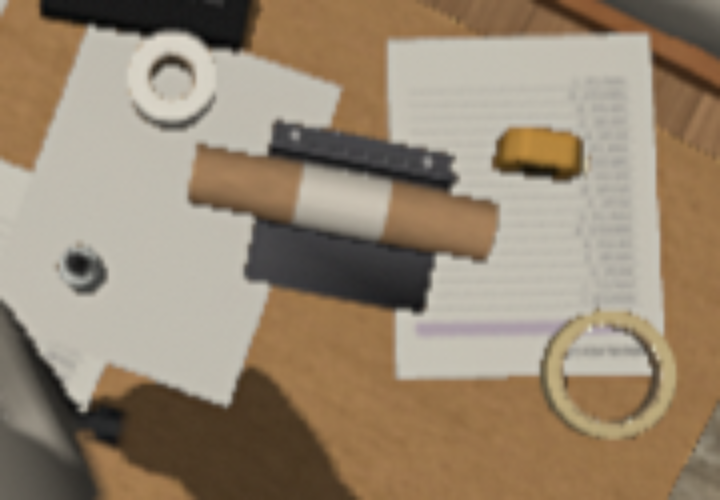

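The tube is seated and square: x≈-1, skew ≈0°, tube top about 57 mm. Its middle is about 7-10 mm left of the rest's middle: the ends at crop (195,175) and (495,230) overhang the rest edges at 262 and 445. I'll nudge its left end by about 8 mm for margin, passing high over the bottle.

Call:
{"op": "send_rows", "data": {"deltas": [{"dx":0,"dy":0,"dz":35,"rx":0,"ry":0,"rz":0},{"dx":0,"dy":0,"dz":70,"rx":0,"ry":0,"rz":0},{"dx":0,"dy":0,"dz":105,"rx":0,"ry":0,"rz":0},{"dx":38,"dy":-12,"dz":105,"rx":0,"ry":0,"rz":0},{"dx":76,"dy":-24,"dz":105,"rx":0,"ry":0,"rz":0}]}}

```text
clock: 10.67
tcp_pos: [0.5738, 0.0973, 0.2129]
orientation: [-3.122, 0.33, -0.01]
contact_force: [1.2, 0.8, 0.1]
grip_width: 0.0454
gripper_force: 0.0
```

Call:
{"op": "send_rows", "data": {"deltas": [{"dx":38,"dy":-13,"dz":0,"rx":0,"ry":0,"rz":0},{"dx":76,"dy":-26,"dz":0,"rx":0,"ry":0,"rz":0},{"dx":114,"dy":-39,"dz":0,"rx":0,"ry":0,"rz":0},{"dx":117,"dy":-39,"dz":0,"rx":0,"ry":0,"rz":0},{"dx":117,"dy":-39,"dz":-20,"rx":0,"ry":0,"rz":0}]}}

```text
clock: 11.08
tcp_pos: [0.6937, 0.0554, 0.1916]
orientation: [-3.122, 0.341, -0.011]
contact_force: [0.6, -0.1, 0.1]
grip_width: 0.0451
gripper_force: 0.0
```

```bash
python3 -c "
from h import *
tip();d=cam('top');q=cloud(d).reshape(-1,3);f=d['frame'].reshape(-1,3).astype(int);e=(q[:,:2]-O)*1000;x=e@X;y=e@Y
P0=np.load('top0.npy').reshape(-1,3);f0=cv2.imread('pics/top0.png').reshape(-1,3).astype(int);e=(P0[:,:2]-O)*1000;x0=e@X;y0=e@Y
for lo in(-70,-60,-50,-40,-30,-10,0,10):
  m=(abs(x0-lo)<5)&(abs(y0)<90)&(f0.max(1)<110);print(lo,y0[m].min().round(1),y0[m].max().round(1))
"
```

```text
tcp [0.6937 0.0554 0.1916] restx 0.0009 y 0.1825 tipz L,R [] []
-70 -72.6 73.0
-60 -74.8 74.3
-50 -74.0 73.6
-40 -73.8 74.3
-30 -74.5 74.3
-10 -73.8 74.3
0 -74.2 73.6
10 -73.9 74.2
```

Call:
{"op": "send_rows", "data": {"deltas": [{"dx":-6,"dy":1,"dz":-38,"rx":0,"ry":0,"rz":0},{"dx":-6,"dy":1,"dz":-76,"rx":0,"ry":0,"rz":0},{"dx":-6,"dy":1,"dz":-112,"rx":0,"ry":0,"rz":0},{"dx":-6,"dy":1,"dz":-130,"rx":0,"ry":0,"rz":0},{"dx":-6,"dy":1,"dz":-140,"rx":0,"ry":0,"rz":0}]}}

```text
clock: 11.6
tcp_pos: [0.6805, 0.058, 0.0461]
orientation: [3.122, -0.334, -0.008]
contact_force: [-0.1, -0.6, 0.0]
grip_width: 0.0449
gripper_force: 0.0
```

Call:
{"op": "send_rows", "data": {"deltas": [{"dx":0,"dy":0,"dz":-10,"rx":0,"ry":0,"rz":0},{"dx":0,"dy":0,"dz":-20,"rx":0,"ry":0,"rz":0},{"dx":0,"dy":0,"dz":-30,"rx":0,"ry":0,"rz":0},{"dx":0,"dy":0,"dz":-40,"rx":0,"ry":0,"rz":0},{"dx":0,"dy":0,"dz":-43,"rx":0,"ry":0,"rz":0}]}}

```text
clock: 12.02
tcp_pos: [0.6826, 0.0581, 0.0048]
orientation: [3.123, -0.335, -0.002]
contact_force: [0.0, -0.4, 1.0]
grip_width: 0.0447
gripper_force: 0.0
```

```bash
python3 -c "
from h import *
tip();d=ends();print(r.get_obs()['contact_force'])
d=cam('scene');cv2.imwrite('pics/s4.png',cv2.resize(d['frame'][130:250,180:370],None,fx=4,fy=4))"
```

```text
tcp [0.6826 0.0581 0.0048] restx -0.0106 y 0.1828 tipz L,R [0.025 0.026 0.03  0.031] [0.028 0.028 0.029 0.03 ]
L [ -1.  86. 109.  90.] R [  -2.  -90. -111.  207.] tube x -1.6 y -1.0 skew deg -0.18 ztop 0.0583
[ 0.04347475  0.46657526 -0.41177554]
```

View pics/s4.png

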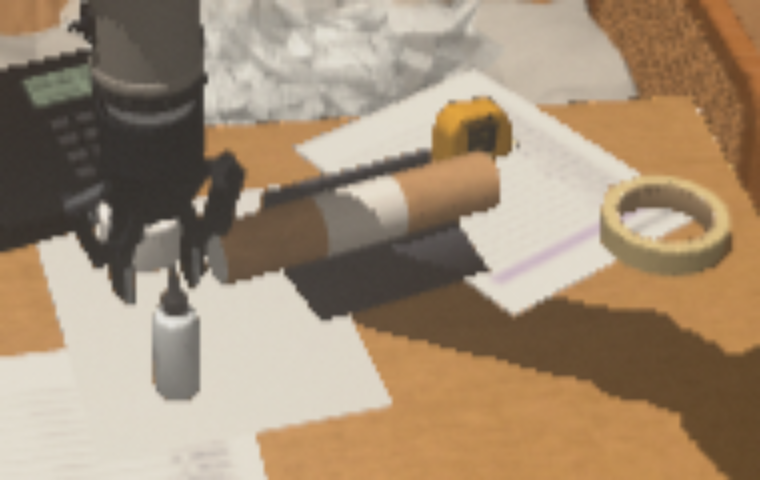

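The right finger stands just left of the tube's end cap (crop 195,270 against 218,255), clear of the bottle and the label roll. I'll nudge slowly to the right.

Call:
{"op": "send_rows", "data": {"deltas": [{"dx":-1,"dy":-4.5,"dz":0,"rx":0,"ry":0,"rz":0},{"dx":-2,"dy":-9,"dz":0,"rx":0,"ry":0,"rz":0},{"dx":-3,"dy":-13.5,"dz":0,"rx":0,"ry":0,"rz":0},{"dx":-4,"dy":-17.5,"dz":0,"rx":0,"ry":0,"rz":0},{"dx":-4.5,"dy":-20.5,"dz":0,"rx":0,"ry":0,"rz":0}]}}

```text
clock: 12.58
tcp_pos: [0.6788, 0.0372, 0.0064]
orientation: [-3.123, 0.336, -0.001]
contact_force: [0.0, 2.2, 1.5]
grip_width: 0.0451
gripper_force: 0.9
```

```bash
python3 -c "
from h import *
tip();d=ends();print(r.get_obs()['contact_force'])"
```

```text
tcp [0.6788 0.0372 0.0064] restx -0.0098 y 0.1615 tipz L,R [0.029 0.033 0.034 0.034] [0.028 0.031 0.031 0.032]
L [10. 76. 85. 14.] R [  -2.  -94. -118.  239.] tube x 4.0 y -16.3 skew deg -4.02 ztop 0.0582
[ 0.35561138  0.24309665 -0.52857622]
```

The right end moved from -111 to -118 mm, so the middle is now at about +3 mm. I'll back away and rise.

Call:
{"op": "send_rows", "data": {"deltas": [{"dx":2,"dy":10,"dz":0,"rx":0,"ry":0,"rz":0},{"dx":4.5,"dy":20,"dz":0,"rx":0,"ry":0,"rz":0},{"dx":4.5,"dy":20,"dz":35,"rx":0,"ry":0,"rz":0},{"dx":4.5,"dy":20,"dz":75,"rx":0,"ry":0,"rz":0},{"dx":4.5,"dy":20,"dz":115,"rx":0,"ry":0,"rz":0}]}}

```text
clock: 13.1
tcp_pos: [0.6823, 0.0601, 0.1212]
orientation: [-3.124, 0.332, 0.004]
contact_force: [1.5, -0.1, -0.0]
grip_width: 0.0449
gripper_force: 0.0
```

Call:
{"op": "send_rows", "data": {"deltas": [{"dx":0,"dy":0,"dz":40,"rx":0,"ry":0,"rz":0},{"dx":0,"dy":0,"dz":80,"rx":0,"ry":0,"rz":0},{"dx":-20,"dy":35,"dz":80,"rx":0,"ry":0,"rz":0},{"dx":-40,"dy":70,"dz":80,"rx":0,"ry":0,"rz":0},{"dx":-60,"dy":105,"dz":80,"rx":0,"ry":0,"rz":0}]}}

```text
clock: 13.52
tcp_pos: [0.6228, 0.1653, 0.2021]
orientation: [-3.122, 0.336, -0.003]
contact_force: [-0.0, 0.4, 0.5]
grip_width: 0.0449
gripper_force: 0.0
```

Call:
{"op": "send_rows", "data": {"deltas": [{"dx":-20,"dy":35,"dz":0,"rx":0,"ry":0,"rz":0},{"dx":-40,"dy":70,"dz":0,"rx":0,"ry":0,"rz":0},{"dx":-40,"dy":70,"dz":0,"rx":0,"ry":0,"rz":0},{"dx":-40,"dy":70,"dz":0,"rx":0,"ry":0,"rz":0},{"dx":-40,"dy":70,"dz":0,"rx":0,"ry":0,"rz":0}]}}

```text
clock: 13.93
tcp_pos: [0.583, 0.2337, 0.201]
orientation: [3.124, -0.333, 0.0]
contact_force: [0.7, -1.0, 0.3]
grip_width: 0.0449
gripper_force: 0.0
```

```bash
python3 -c "
from h import *
ends();ends();o=r.get_obs();print(o['clock'],o['tcp_pos'],o['qvel'].round(3))"
```

```text
L [ -2.  97. 124. 263.] R [  -2.  -94. -117.  241.] tube x -1.7 y 3.1 skew deg -0.12 ztop 0.0584
L [ -1.  97. 124. 266.] R [  -2.  -94. -117.  239.] tube x -1.6 y 3.1 skew deg -0.11 ztop 0.0583
14.0333 [0.58381921 0.23169225 0.20073893] [ 0.014  0.     0.004  0.    -0.003  0.002  0.001]
```

The tube lies still, centred to about 3 mm and square in the groove, so I'm handing in.

```bash
python3 -c "
from h import *
print(r.hand_in())"
```

```text
the job is handed in; nothing more can be done
None
```

I rolled the tube over the ramp into the V groove and nudged it endways; the last measurement before I handed the job in showed it at rest, within 0.2° of square and about 3 mm off centre, but the hand-in gave no verdict.

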